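# Set a deli dish into its place on the display rail

### The arm

A 7-joint arm with a two-finger parallel gripper is mounted at the origin on the work surface. World frame = base frame: x ahead of the robot, y to its left, z up, the work surface at z = 0. Lengths are in m, angles in degrees, forces in N, time in s.
With the tool pointing down it reaches from about 0.425 to 0.875 m from the base axis. Payload 4.7 kg.
Tool frame: the origin (TCP) lies at the very end of the fingers, on their centre line; the grasp point (between the pads) lies env.tcp_to_grasp behind it (env.tcp_to_grasp is the distance from the TCP to the grasp point, in m); z points along the fingers, x is the direction in which the jaws open and shut, and the axes are right-handed (so a half turn about z gives the same grasp; the last joint's range is limited). The gripper opens to 87 mm and grips with 3 to 60 N. Pads are 19 mm wide; open, the fingers measure 117 mm over their backs; the gripper's body (75 mm by 190 mm) begins 51 mm behind the grasp point.
Start: joints at [-70.64, 18.392, -4.016, 83.108, 1.295, 78.541, -3.26], TCP at [0.207, 0.616, 0.223] pointing down, gripper open.
Joint ranges: [-163.93, 163.93], [-17.29, 119.83], [-79.2, 71.16], [3.27, 140.29], [-89.18, 269.18], [5.43, 117.66], [-154.24, 154.24]. Speed limits (degrees/s): [147.25, 147.25, 180, 180, 180, 180, 180].

### API

Orientations are given as [roll, pitch, yaw] about the fixed x, y, z axes, in that order (R = Rz(yaw) Ry(pitch) Rx(roll)).
In Python, from cell import env gives the robot as it stands. The module is installed in compiled form; this text tells all that it offers.
- The arm moves only by the tool send_rows, never from a script. Its argument "steps" is a list of rows, each a list of 3 entries, a list of its own where there are three numbers: the shift along the tool's x, y, z in m, then the turn, a rotation vector about the tool's x, y, z in rad, then the finger opening in m, from 0 to 0.087. A call has exactly 5 rows; each row is the pose to reach, as a shift and turn from the pose commanded when the call began, along the tool's axes at that moment; what a row does not reach only later rows make up. A row lasts 1/12 s, in which the tool goes at most 41.7 mm and 7.16 degrees, less where a joint would pass 70% of its speed; a pose out of reach is approached as far as the arm can. A call with a gripper value outside its range is refused whole. The fingers move at their own pace and stop on an object; "grip_force" is the grip in N (left out, the last holds). Time passes only in rows, so rows that repeat a pose let the fingers close, or fill a call up. It gives the time, the measured TCP pose, the force and the opening at its end, in the units of the state.
- env.get_obs(): the state, without advancing time (a new reading comes with each control period).
- env.read_camera(name): name is "scene" or "side" or "wrist"; returns a dict with "pixels" (420x560x3 uint8, red, green, blue), "fx", "fy", "cx", "cy" (pixels), "k1" (the pictures are not rectified: a ray, as slopes to the right and down, at radius r is drawn at 1 + k1 r^2 times it, then the intrinsics apply), "position" and "rotation" of the camera in the world. Camera axes: x right, y up, looking along -z (the intrinsics and any distortion apply to the point x, -y, -z); pixel columns grow to the right and rows downward; lengths in m; the calibration is good to about 2 mm. A picture is of the moment at which its call begins. There is no depth.
- env.sign_off(): hands the job in, once; it reports no verdict.
The state is a dict: "time_s": time; "qpos": joint angles; "joint_velocities": joint speeds; "effort": joint torques, N m; "tool_pos": TCP position; "tool_rot": TCP orientation; "force": force on the tool from outside, world axes, zero at the start; "wrist_torque": the same for the moment, N m; "grip_width": finger opening in m.
Only numpy, scipy, OpenCV 4.12 (cv2) and the standard library are available. Lean on these libraries where they do the work, as an engineer would, in place of code of your own. Each camera call takes 0.05 s, during which the arm holds its last target.

### The job

Push the steel dish of sausages along the counter into the corner of the display, its long side flush against the rail and its left end against the fixed end stop, and push the sliding divider from its outer side along the rail until it is snug against the dish's other end. Only push: do not lift or tip the dish, keep the fingers off the sausages and off the divider's rubber-faced inner side, and leave the other goods where they stand.

Things in the scene. Friction and masses are not known exactly. Their poses are not given: they have to be found in the camera images.
- dish: Rectangular stainless-steel serving dish with four brown sausages in it, lying loose on the counter in front of the rail, a little askew. 120 mm along its own x, 170 mm along its own y, walls 34 mm tall and 4 mm thick; total mass about 0.65 kg. Origin: centre of its underside; its +x side faces away from the robot, towards the rail.
- rail: Aluminium display rail fixed to the counter, 16 mm thick, 600 mm long, 30 mm tall, turned up to about 9 degrees. Origin: centre of its underside; x points across it away from the robot, y along it to the left. Near face at x = -8 mm. A dish seated in the corner with the end stop has its origin at x = -68, y = +110 mm in this frame.
- end_stop (a point): Fixed end stop, part of the rail's left half: an aluminium plate 10 mm thick, 36 mm tall, standing out from the rail towards the robot (x = -8 to -128 mm in the rail's frame). This point: middle of its inner (right-hand) face, at x = -68, y = +195 mm in the rail's frame, 18 mm above the counter.
- divider (a joint): Sliding grey upright blade on the rail's right half, 10 mm thick with a 4 mm rubber pad on its left side, standing out towards the robot (x = -12 to -120 mm in the rail's frame), top 42 mm high. Value in m: 0 far right, up to 0.30 to the left; outer (right) face at rail y = -225 mm + value. About 2 N friction, no spring. Snug on a seated dish: about 0.236.
- divider_outer (a point): Middle of the divider blade's outer (right-hand) face, 22 mm above the counter, 66 mm to the robot's side of the rail's centre line: the place to push, to the left along the rail.
- divider_pad (a point): Black rubber pad, 106 x 4 x 40 mm, on the divider's inner (left) side, facing the dish; the fingers must not touch it. This point: middle of its face, 22 mm above the counter.
- sausages: The four brown sausages, each 37 mm thick and about 103 mm long, lying side by side and fixed in the dish; tops 41.5 mm above the counter, ends 8 mm inside the dish's outer long sides. Not to be touched by the fingers. Origin: same as the dish.
- jar: Glass jar of preserves with a brass-coloured lid, 60 mm across, 95 mm tall, standing to the robot's side and right of the dish. Bystander. Origin: centre of its underside.
- tin: Short tin with a paper label, 72 mm across, 55 mm tall, to the left of the dish. Bystander. Origin: centre of its underside.
- mustard: Upright bottle with a yellow cap, 52 mm across, 140 mm tall, just left of the fixed end stop. Bystander. Origin: centre of its underside.
- chub: Fat pink sausage lying along its own y, 66 mm thick, 206 mm long with 20 mm metal clips beyond that, behind the rail. Bystander. Origin: under its centre, on the counter.
- salami: Brown salami lying along its own y, 49 mm thick, 209 mm long, behind the rail. Bystander. Origin: under its centre, on the counter.
- bowl: White round bowl, 110 mm across, 45 mm tall, left of and close to the robot. Bystander. Origin: centre of its underside.
There are look-alikes about, which are no part of the job. Leave any green look-alike of the dish alone.

How it is judged:
By the outcome, as a careful person would: the job done as asked, in the order asked, and still so for the second after the job is handed in, with the robot touching nothing.
It also fails if it takes over 64 s, if anything falls off the work surface, if the arm or the gripper's body presses on something with over 40 N, if the wrist force passes 120 N, or if a joint passes its speed limit or range.

## Working session

There is one attempt and no reset: what is moved stays moved. The work goes in short steps, Python scripts to look and compute and a tool call to move; the robot and the scene stay as the last step left them, time stands still between calls to the robot, and variables do not carry over. Pictures are saved under pics/ and viewed, and the job is handed in when it is done.

Besides the shell and the picture viewer there is one more tool, called after "Call:" as name(argument=value, ...) on one line, values as JSON. send_rows: Moves the arm, as the interface text tells. Its arguments: {"type":"object","properties":{"steps":{"type":"array"},"grip_force":{"type":"number"}},"required":["steps"]}

```bash
mkdir -p pics; ls; python3 - <<'E'
from cell import env
import cv2
o=env.get_obs();print({k:o[k] for k in ('time_s','tool_pos','tool_rot','force','grip_width')},env.tcp_to_grasp)
for n in ("scene","side","wrist"):
    c=env.read_camera(n);cv2.imwrite(f"pics/{n}0.png",c["pixels"][:,:,::-1])
    print(n,[c[k] for k in ("fx","fy","cx","cy","k1","position")]);print(c["rotation"])
E
```

```text
pics
{'time_s': 0.0, 'tool_pos': array([0.20664497, 0.61568903, 0.22147322]), 'tool_rot': array([1.79995105e+02, 1.08815290e-01, 7.14540931e+01]), 'force': array([ 0.09018527, -0.03066916, -0.00949789]), 'grip_width': 0.08687956345437832} 0.0187
scene [449.44491626747373, 449.44491626747373, 284.52903147860525, 201.85268837624923, -0.0815517680551404, array([1.19634463, 0.1668718 , 1.18366244])]
[31.76713055 -0.20322597 99.81868814]
side [489.6776028378048, 489.6776028378048, 275.1394836568645, 210.07906094345506, -0.08796179476146838, array([ 0.16927294, -0.83827253,  0.75391437])]
[ 54.10993276   1.38620342 -21.746377  ]
wrist [367.5495376564853, 367.5495376564853, 273.44242185364743, 204.1185195574341, -0.04643775406018993, array([0.14122912, 0.6371644 , 0.38403483])]
[-14.68684376   0.10261163  71.43734401]
```

View pics/scene0.png

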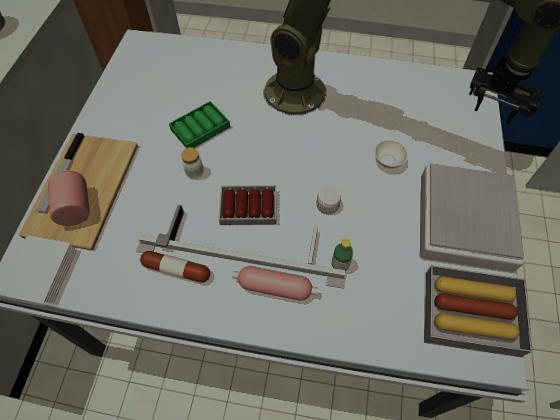

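View pics/side0.png

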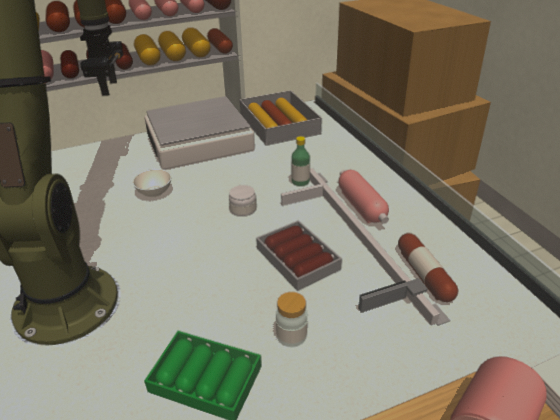

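View pics/wrist0.png

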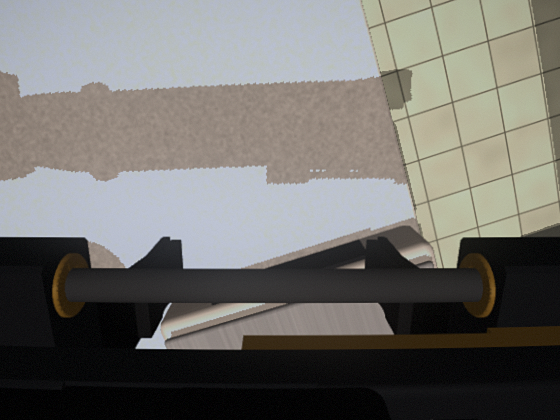

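```bash
cat > h.py <<'E'
from cell import env
import cv2, numpy as np
from scipy.spatial.transform import Rotation as R
def cam(n): 
    c=env.read_camera(n); return c
def K(c): return np.array([[c['fx'],0,c['cx']],[0,c['fy'],c['cy']],[0,0,1]])
D=lambda c:np.array([c['k1'],0,0,0.])
def rot(c):
    r=np.array(c['rotation']); return R.from_euler('xyz',r,degrees=True).as_matrix() if r.shape==(3,) else r
def rays(c,uv):
    n=cv2.undistortPoints(np.array(uv,float).reshape(-1,1,2),K(c),D(c)).reshape(-1,2)
    d=np.c_[n[:,0],-n[:,1],-np.ones(len(n))]
    return d@rot(c).T
def onplane(c,uv,z):
    d=rays(c,uv);p=np.array(c['position']);return p+d*((z-p[2])/d[:,2])[:,None]
def proj(c,X):
    q=(np.array(X,float).reshape(-1,3)-c['position'])@rot(c)
    q=q*[1,-1,-1]
    return cv2.projectPoints(q,np.zeros(3),np.zeros(3),K(c),D(c))[0].reshape(-1,2)
def crop(c,u0,v0,u1,v1,s,name):
    im=cv2.resize(c['pixels'][v0:v1,u0:u1,::-1],None,fx=s,fy=s,interpolation=cv2.INTER_CUBIC);cv2.imwrite('pics/'+name,im)
E
python3 - <<'E'
from h import *
c=cam('scene');crop(c,125,170,365,300,3.3,'s1.png')
s=cam('side');crop(s,240,160,460,325,3.6,'d1.png')
print(proj(c,[[0,0,0]]),proj(s,[[0,0,0]]))
for n,p in dict(dish=(248,205)).items(): print(n,onplane(c,[p],0.03))
E
```

```text
[[294.16695809  92.0422711 ]] [[ 65.45957833 303.42794277]]
dish [[ 0.52165669 -0.05720752  0.03      ]]
```

View pics/s1.png

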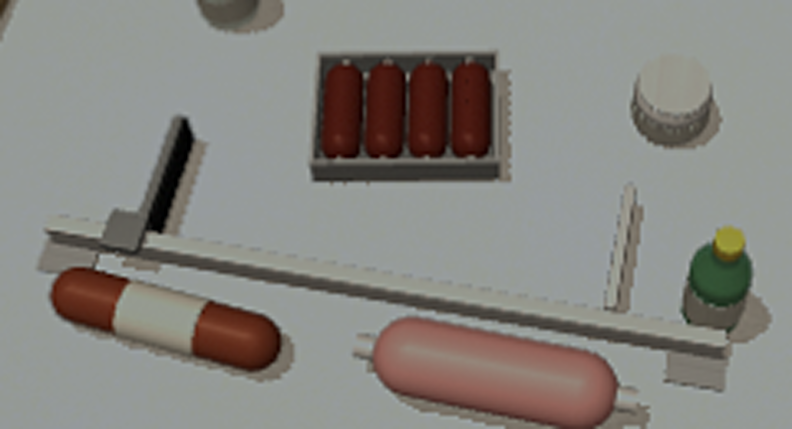

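View pics/d1.png

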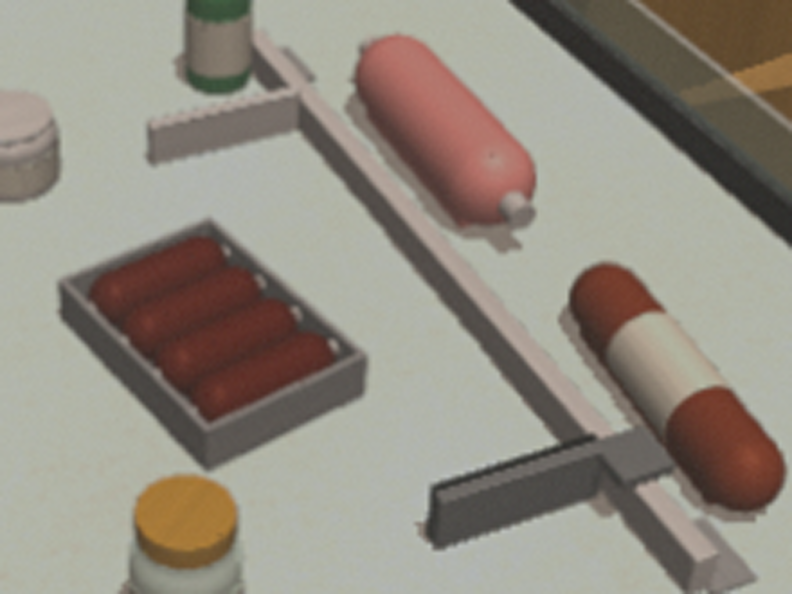

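```bash
python3 - <<'E'
from h import *
c=cam('scene');s=cam('side')
S=lambda p:np.array(p,float)/3.3+[125,170]-0.35
Sd=lambda p:np.array(p,float)/3.6+[240,160]-0.36
P=lambda *a:print(*[np.round(x,4) for x in a])
np.set_printoptions(suppress=True)
print('rail near L/R');P(onplane(c,S([[50,216],[728,337]]),.03)); P(onplane(c,S([[47,232],[725,352]]),.03))
print('rail side top near',);P(onplane(s,Sd([[254,38],[693,560]]),.03))
print('dish scene UL,UR,LR,LL');P(onplane(c,S([[318,52],[498,52],[498,163],[311,163]]),.034))
print('dish side L-near, L-far, R-far,R-near');P(onplane(s,Sd([[60,285],[210,220],[366,356],[208,430]]),.034))
print('divider side outer top');P(onplane(s,Sd([[434,492],[600,455]]),.042))
print('divider scene tip outer,inner');P(onplane(c,S([[177,116],[190,118]]),.042))
print('stop scene tip');P(onplane(c,S([[629,184],[635,184]]),.036)); print('stop side tip, in corner');P(onplane(s,Sd([[150,125],[298,93]]),.036))
print('jar lid');P(onplane(c,[[190,154]],.095),onplane(s,[[291,303]],.095)); print('tin');P(onplane(c,S([[673,85]]),.055),onplane(s,[[242,193]],.055))
print('mustard');P(onplane(c,[[345.5,242]],.14),onplane(s,[[300,141]],.14))
print('bowl');P(onplane(c,[[391,153]],.045))
E
```

```text
rail near L/R
[[ 0.6765 -0.3461  0.03  ]
 [ 0.6867  0.2532  0.03  ]]
[[ 0.6921 -0.3435  0.03  ]
 [ 0.7006  0.2521  0.03  ]]
rail side top near
[[ 0.6864  0.237   0.03  ]
 [ 0.6745 -0.3491  0.03  ]]
dish scene UL,UR,LR,LL
[[ 0.4692 -0.1535  0.034 ]
 [ 0.4403  0.0121  0.034 ]
 [ 0.5573  0.0337  0.034 ]
 [ 0.5862 -0.1306  0.034 ]]
dish side L-near, L-far, R-far,R-near
[[ 0.4395  0.0043  0.034 ]
 [ 0.5563  0.0291  0.034 ]
 [ 0.5879 -0.1349  0.034 ]
 [ 0.4731 -0.1558  0.034 ]]
divider side outer top
[[ 0.5647 -0.2581  0.042 ]
 [ 0.6652 -0.2705  0.042 ]]
divider scene tip outer,inner
[[ 0.5641 -0.2605  0.042 ]
 [ 0.564  -0.2482  0.042 ]]
stop scene tip
[[0.5594 0.1516 0.036 ]
 [0.5585 0.1568 0.036 ]]
stop side tip, in corner
[[0.5616 0.1486 0.036 ]
 [0.6786 0.1435 0.036 ]]
jar lid
[[ 0.4116 -0.2588  0.095 ]] [[ 0.4114 -0.2662  0.095 ]]
tin
[[0.462  0.1773 0.055 ]] [[0.4612 0.169  0.055 ]]
mustard
[[0.6523 0.237  0.14  ]] [[0.6464 0.2197 0.14  ]]
bowl
[[0.2595 0.3565 0.045 ]]
```

```bash
cat >> h.py <<'E'
def rel(a,b):
    "a,b=(x,y,z,yaw): shift+turn in tool frame of a"
    t=np.radians(a[3]);d=np.subtract(b[:3],a[:3])
    return np.round([d[0]*np.cos(t)+d[1]*np.sin(t), d[0]*np.sin(t)-d[1]*np.cos(t), -d[2], -np.radians(b[3]-a[3])],4)
def now():
    o=env.get_obs();return [*o['tool_pos'],o['tool_rot'][2]]
def plan(wps,a=None):
    a=a or now();print('from',np.round(a,4))
    for b in wps: print(np.round(b,4),'<-',rel(a,b)); a=b
E
python3 - <<'E'
from h import *
plan([(.33,.48,.21,79),(.44,.32,.2,90),(.49,.13,.18,100),(.46,-.0,.15,100),(.43,-.075,.10,100)])
E
```

```text
from [ 0.2068  0.6161  0.2223 71.4512]
[ 0.33  0.48  0.21 79.  ] <- [-0.0899  0.1601  0.0123 -0.1318]
[ 0.44  0.32  0.2  90.  ] <- [-0.1361  0.1385  0.01   -0.192 ]
[  0.49   0.13   0.18 100.  ] <- [-0.19    0.05    0.02   -0.1745]
[  0.46  -0.     0.15 100.  ] <- [-0.1228 -0.0521  0.03   -0.    ]
[ 4.3e-01 -7.5e-02  1.0e-01  1.0e+02] <- [-0.0687 -0.0426  0.05   -0.    ]
```

Call:
send_rows(steps=[[[-0.018,0.032,0.002],[0,0,-0.03],0.087],[[-0.036,0.064,0.005],[0,0,-0.06],0.087],[[-0.054,0.096,0.007],[0,0,-0.09],0.087],[[-0.072,0.128,0.01],[0,0,-0.11],0.087],[[-0.09,0.16,0.012],[0,0,-0.13],0.087]])

```text
time_s: 0.77
tool_pos: [0.3308, 0.4785, 0.2104]
tool_rot: [180.0, -0.0, 79.0]
force: [0.6, -0.4, -0.1]
grip_width: 0.0872
```

Call:
send_rows(steps=[[[-0.027,0.028,0.002],[0,0,-0.04],0.087],[[-0.054,0.056,0.004],[0,0,-0.08],0.087],[[-0.082,0.083,0.006],[0,0,-0.12],0.087],[[-0.109,0.111,0.008],[0,0,-0.16],0.087],[[-0.136,0.138,0.01],[0,0,-0.192],0.087]])

```text
time_s: 1.18
tool_pos: [0.4401, 0.3182, 0.2008]
tool_rot: [180.0, -0.0, 90.0]
force: [0.8, 0.1, 0.3]
grip_width: 0.0869
```

Call:
send_rows(steps=[[[-0.038,0.01,0.004],[0,0,-0.035],0.087],[[-0.076,0.02,0.008],[0,0,-0.07],0.087],[[-0.114,0.03,0.012],[0,0,-0.105],0.087],[[-0.152,0.04,0.016],[0,0,-0.14],0.087],[[-0.19,0.05,0.02],[0,0,-0.175],0.087]])

```text
time_s: 1.6
tool_pos: [0.489, 0.128, 0.1807]
tool_rot: [180.0, -0.0, 100.0]
force: [0.8, -0.1, 0.0]
grip_width: 0.0871
```

Call:
send_rows(steps=[[[-0.03,-0.01,0.006],[0,0,0],0.087],[[-0.06,-0.02,0.012],[0,0,0],0.087],[[-0.085,-0.03,0.018],[0,0,0],0.087],[[-0.11,-0.042,0.024],[0,0,0],0.087],[[-0.123,-0.052,0.03],[0,0,0],0.087]])

```text
time_s: 2.02
tool_pos: [0.4583, -0.0036, 0.1505]
tool_rot: [180.0, 0.0, 99.7]
force: [-0.4, -0.1, 0.9]
grip_width: 0.0867
```

```bash
python3 - <<'E'
from h import *
o=env.get_obs();print(o['time_s'],o['force'],o['tool_rot'],np.round(o['qpos'],1))
plan([(.43,-.075,.10,100),(.43,-.075,.012,100)])
c=cam('side');crop(c,130,60,470,360,2,'d2.png')
E
```

```text
2.0167 [-0.39066503 -0.09436529  0.88146063] [1.79976462e+02 3.67032879e-02 9.97089364e+01] [-26.9  -3.   23.5 115.4   1.3  67.4  95.7]
from [ 4.58300e-01 -3.60000e-03  1.50500e-01  9.97089e+01]
[ 4.3e-01 -7.5e-02  1.0e-01  1.0e+02] <- [-0.0656 -0.04    0.0505 -0.0051]
[ 4.3e-01 -7.5e-02  1.2e-02  1.0e+02] <- [ 0.     0.     0.088 -0.   ]
```

View pics/d2.png

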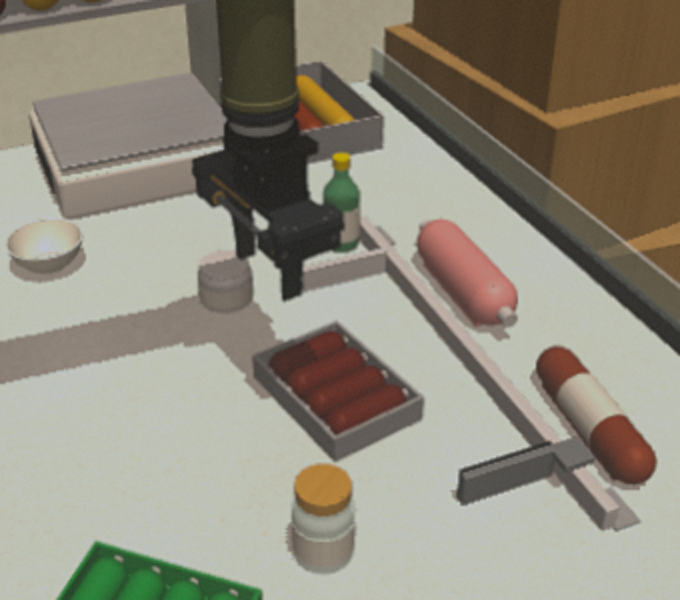

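Call:
send_rows(steps=[[[-0.025,-0.02,0.01],[0,0,0],0.087],[[-0.05,-0.035,0.025],[0,0,0],0.087],[[-0.066,-0.041,0.04],[0,0,0],0.087],[[-0.066,-0.041,0.05],[0,0,0],0.087],[[-0.066,-0.041,0.05],[0,0,0],0.087]])

```text
time_s: 2.48
tool_pos: [0.4283, -0.0719, 0.0988]
tool_rot: [-179.8, -0.1, 99.9]
force: [-0.0, 0.1, 0.4]
grip_width: 0.0871
```

```bash
python3 - <<'E'
from h import *
o=env.get_obs();print(o['time_s'],o['force'],o['tool_rot'],np.round(o['qpos'],1))
plan([(.43,-.075,.012,100)])
c=cam('side');crop(c,200,120,420,300,3,'d3.png')
E
```

```text
2.4833 [-0.04084132  0.12450186  0.43310862] [-1.79835704e+02 -6.71900361e-02  9.98539008e+01] [-22.7  -3.   28.3 121.7   1.6  61.2 104.6]
from [ 4.28300e-01 -7.19000e-02  9.88000e-02  9.98539e+01]
[ 4.3e-01 -7.5e-02  1.2e-02  1.0e+02] <- [-0.0034  0.0012  0.0868 -0.0025]
```

View pics/d3.png

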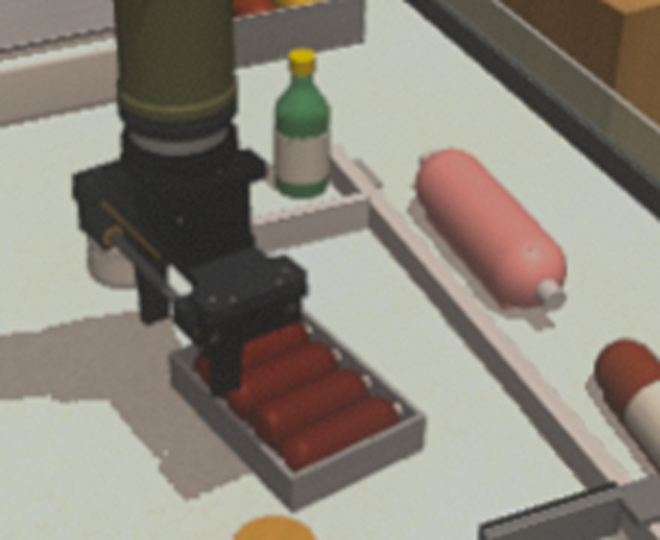

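Call:
send_rows(steps=[[[-0.003,-0.002,0.01],[0,0,0],0.087],[[-0.003,-0.002,0.03],[0,0,0],0.087],[[-0.003,-0.002,0.048],[0,0,0],0.087],[[-0.003,-0.002,0.052],[0,0,0],0.087],[[-0.003,-0.002,0.052],[0,0,0],0.087]])

```text
time_s: 2.95
tool_pos: [0.4276, -0.0748, 0.0476]
tool_rot: [-179.9, -0.0, 100.0]
force: [-1.1, -0.9, 0.7]
grip_width: 0.0866
```

```bash
python3 - <<'E'
from h import *
plan([(.43,-.075,.012,100)])
c=cam('side');crop(c,200,160,360,300,4,'d4.png')
c=cam('scene');crop(c,190,150,320,250,5,'s4.png')
E
```

```text
from [ 4.276000e-01 -7.480000e-02  4.760000e-02  1.000145e+02]
[ 4.3e-01 -7.5e-02  1.2e-02  1.0e+02] <- [-0.0006  0.0023  0.0356  0.0003]
```

View pics/d4.png

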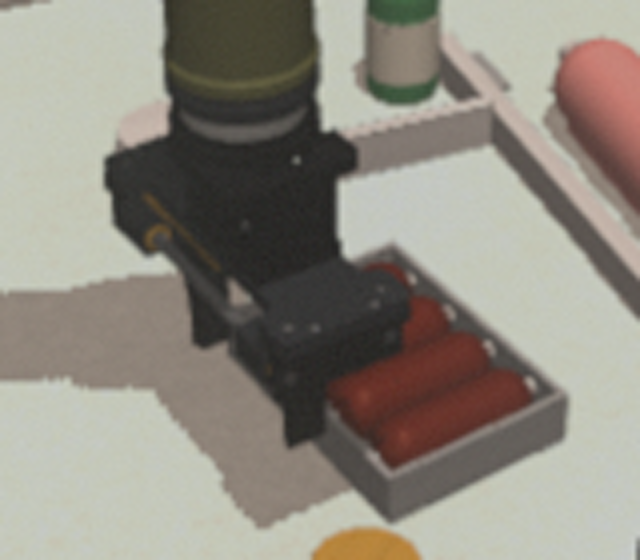

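View pics/s4.png

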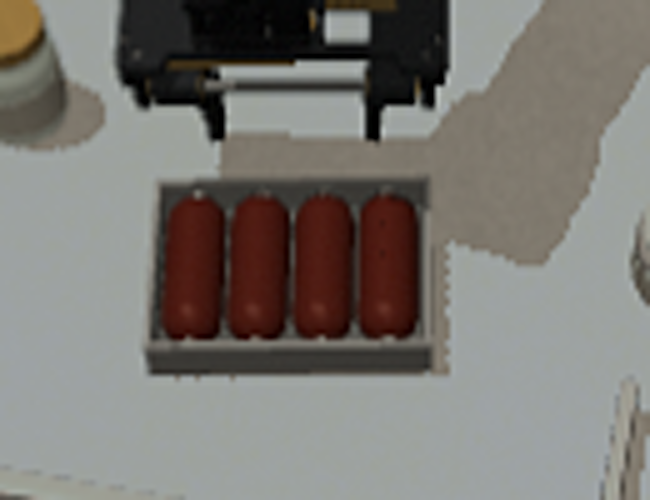

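Call:
send_rows(steps=[[[0,0.001,0.015],[0,0,0],0.087],[[0,0.002,0.029],[0,0,0],0.087],[[0,0.002,0.034],[0,0,0],0.087],[[0,0.004,0.034],[0,0,0],0.087],[[0,0.007,0.034],[0,0,0],0.087]])

```text
time_s: 3.47
tool_pos: [0.4358, -0.0744, 0.0153]
tool_rot: [180.0, -0.0, 99.9]
force: [-0.3, 0.9, -0.0]
grip_width: 0.0869
```

Call:
send_rows(steps=[[[0,0.002,0],[0,0,0],0.087],[[0,0.004,0],[0,0,0],0.087],[[0,0.006,0],[0,0,0],0.087],[[0,0.008,0],[0,0,0],0.087],[[0,0.01,0],[0,0,0],0.087]])

```text
time_s: 3.88
tool_pos: [0.4435, -0.0729, 0.0145]
tool_rot: [-179.8, -0.0, 100.0]
force: [-7.1, -1.5, 6.3]
grip_width: 0.0869
```

```bash
python3 - <<'E'
from h import *
print(env.get_obs()['force'])
plan([(.478,-.068,.014,96.3),(.511,-.064,.014,92.6),(.5435,-.06,.014,89)])
E
```

```text
[-7.09292897 -1.54620208  6.28651866]
from [ 4.435e-01 -7.290e-02  1.450e-02  9.997e+01]
[ 4.78e-01 -6.80e-02  1.40e-02  9.63e+01] <- [-0.0011  0.0349  0.0005  0.0641]
[ 5.11e-01 -6.40e-02  1.40e-02  9.26e+01] <- [ 0.0004  0.0332 -0.      0.0646]
[ 5.435e-01 -6.000e-02  1.400e-02  8.900e+01] <- [ 0.0025  0.0326 -0.      0.0628]
```

Call:
send_rows(steps=[[[0,0.006,0],[0,0,0.012],0.087],[[0,0.013,0],[0,0,0.025],0.087],[[0,0.02,0],[0,0,0.038],0.087],[[-0.001,0.027,0],[0,0,0.051],0.087],[[-0.001,0.034,0],[0,0,0.064],0.087]])

```text
time_s: 4.3
tool_pos: [0.4758, -0.0676, 0.0137]
tool_rot: [-179.6, -0.1, 96.2]
force: [-7.3, -0.3, 3.9]
grip_width: 0.087
```

Call:
send_rows(steps=[[[0,0.006,0],[0,0,0.012],0.087],[[0,0.013,0],[0,0,0.025],0.087],[[0,0.02,0],[0,0,0.038],0.087],[[0,0.026,0],[0,0,0.051],0.087],[[0,0.033,0],[0,0,0.064],0.087]])

```text
time_s: 4.72
tool_pos: [0.5083, -0.0639, 0.0137]
tool_rot: [-179.6, -0.1, 92.6]
force: [-8.9, 0.3, 6.5]
grip_width: 0.0871
```

```bash
python3 - <<'E'
from h import *
print(env.get_obs()['force'])
plan([(.5435,-.06,.014,89)])
c=cam('scene');crop(c,125,150,365,300,3.3,'s5.png')
s=cam('side');crop(s,240,120,460,325,2.9,'d5.png')
E
```

```text
[-8.93171424  0.2592955   6.47160524]
from [ 5.08300e-01 -6.39000e-02  1.37000e-02  9.25554e+01]
[ 5.435e-01 -6.000e-02  1.400e-02  8.900e+01] <- [ 0.0023  0.0353 -0.0003  0.0621]
```

View pics/s5.png

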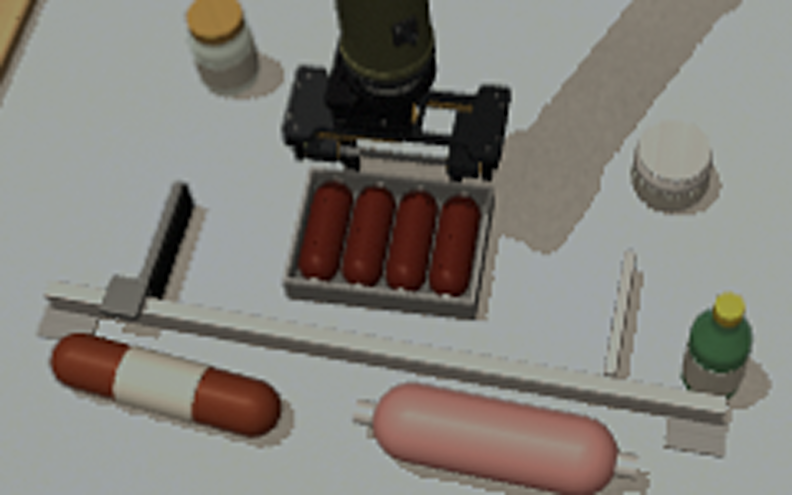

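View pics/d5.png

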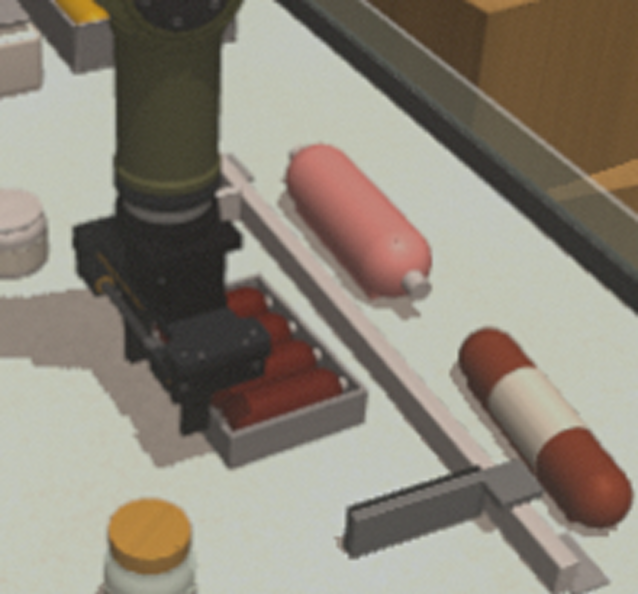

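Call:
send_rows(steps=[[[0,0.007,0],[0,0,0.013],0.087],[[0.001,0.014,0],[0,0,0.026],0.087],[[0.001,0.021,0],[0,0,0.039],0.087],[[0.002,0.028,0],[0,0,0.051],0.087],[[0.002,0.034,0],[0,0,0.063],0.087]])

```text
time_s: 5.23
tool_pos: [0.5456, -0.0603, 0.0141]
tool_rot: [-180.0, -0.0, 88.9]
force: [-2.0, 0.7, -2.0]
grip_width: 0.087
```

Call:
send_rows(steps=[[[0,0,0],[0,0,0],0.087],[[0,-0.005,0],[0,0,0],0.087],[[0,-0.015,0],[0,0,0],0.087],[[0,-0.025,-0.01],[0,0,0],0.087],[[0,-0.03,-0.03],[0,0,0],0.087]])

```text
time_s: 5.65
tool_pos: [0.5119, -0.0602, 0.043]
tool_rot: [-179.7, 0.0, 89.0]
force: [0.9, -0.4, -0.1]
grip_width: 0.0867
```

Call:
send_rows(steps=[[[0,0,-0.03],[0,0,0],0.087],[[0,0,-0.06],[0,0,0],0.087],[[-0.01,-0.02,-0.08],[0,0,0],0.087],[[-0.02,-0.04,-0.1],[0,0,0],0.087],[[-0.02,-0.05,-0.11],[0,0,0],0.087]])

```text
time_s: 6.07
tool_pos: [0.4641, -0.0818, 0.1572]
tool_rot: [179.8, -0.0, 88.8]
force: [0.7, 0.3, 0.1]
grip_width: 0.0871
```

```bash
python3 - <<'E'
from h import *
print(now())
c=cam('scene');crop(c,125,170,365,300,3.3,'s6.png')
s=cam('side');crop(s,240,130,460,325,3,'d6.png')
E
```

```text
[np.float64(0.46406344521013626), np.float64(-0.08175640743345049), np.float64(0.15721717675881483), np.float64(88.79767302515837)]
```

View pics/s6.png

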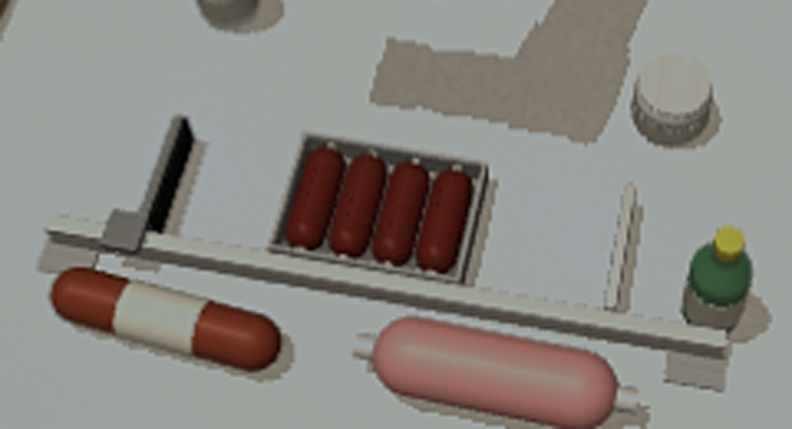

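View pics/d6.png

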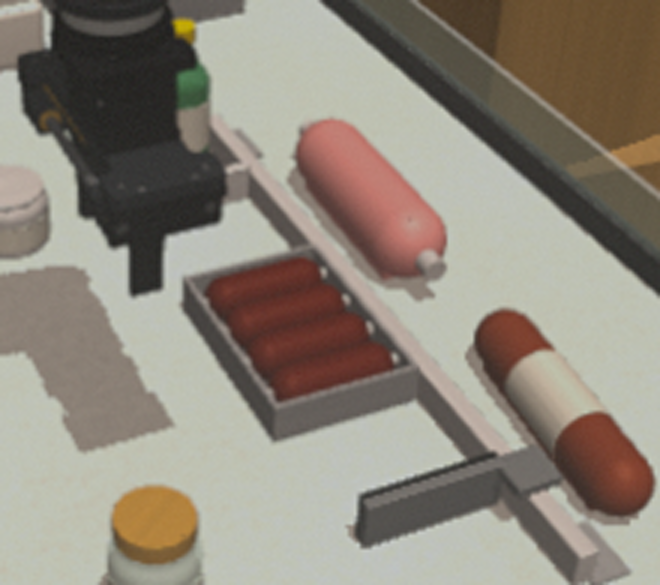

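```bash
python3 - <<'E'
from h import *
c=cam('scene');s=cam('side')
S=lambda p:np.array(p,float)/3.3+[125,170]-0.35
Sd=lambda p:np.array(p,float)/3+[240,130]-0.33
np.set_printoptions(suppress=True,precision=4)
print(onplane(c,S([[304,134],[488,163],[466,277],[272,246]]),.034))
print(onplane(s,Sd([[183,280],[310,247],[417,365],[274,407]]),.034))
crop(c,195,205,280,265,9,'s7.png')
E
```

```text
[[ 0.558  -0.1442  0.034 ]
 [ 0.5588  0.0249  0.034 ]
 [ 0.6718  0.027   0.034 ]
 [ 0.6721 -0.1437  0.034 ]]
[[ 0.5586  0.0183  0.034 ]
 [ 0.6734  0.0172  0.034 ]
 [ 0.6759 -0.1469  0.034 ]
 [ 0.5571 -0.1457  0.034 ]]
```

View pics/s7.png

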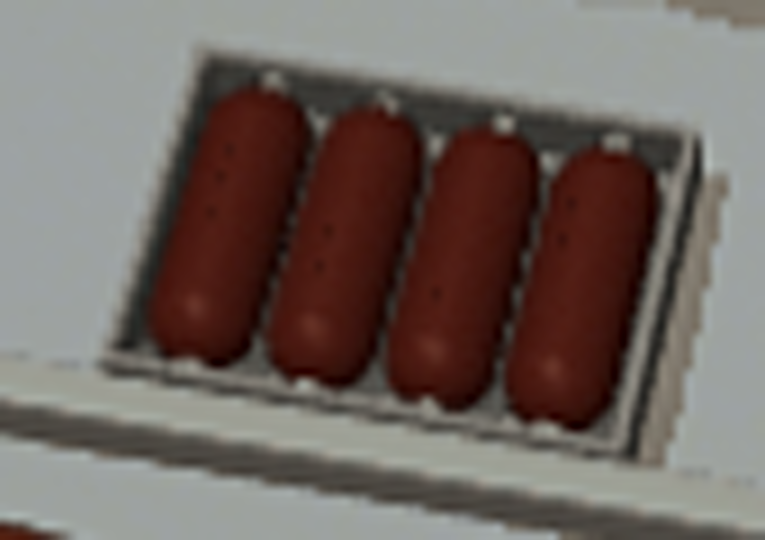

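```bash
python3 - <<'E'
from h import *
plan([(.515,-.115,.157,54.4),(.566,-.148,.157,20),(.617,-.18,.12,-1),(.617,-.18,.06,-1),(.617,-.18,.014,-1)])
E
```

```text
from [ 4.65300e-01 -7.88000e-02  1.54800e-01  8.89987e+01]
[ 0.515 -0.115  0.157 54.4  ] <- [-0.0353  0.0504 -0.0022  0.6039]
[ 0.566 -0.148  0.157 20.   ] <- [ 0.0029  0.0607 -0.      0.6004]
[ 0.617 -0.18   0.12  -1.   ] <- [0.037  0.0475 0.037  0.3665]
[ 0.617 -0.18   0.06  -1.   ] <- [ 0.   -0.    0.06 -0.  ]
[ 0.617 -0.18   0.014 -1.   ] <- [ 0.    -0.     0.046 -0.   ]
```

Call:
send_rows(steps=[[[-0.007,0.01,0],[0,0,0.12],0.06],[[-0.014,0.02,0],[0,0,0.24],0.06],[[-0.021,0.03,0],[0,0,0.36],0.06],[[-0.028,0.04,0],[0,0,0.48],0.06],[[-0.035,0.05,0],[0,0,0.604],0.06]])

```text
time_s: 6.68
tool_pos: [0.5149, -0.115, 0.1531]
tool_rot: [-179.9, 0.1, 54.1]
force: [-0.5, -0.4, 0.1]
grip_width: 0.0635
```

Call:
send_rows(steps=[[[0,0.012,0],[0,0,0.12],0.06],[[0.001,0.024,0],[0,0,0.24],0.06],[[0.002,0.036,0],[0,0,0.36],0.06],[[0.002,0.048,0],[0,0,0.48],0.06],[[0.003,0.06,0],[0,0,0.6],0.06]])

```text
time_s: 7.1
tool_pos: [0.5654, -0.1476, 0.1528]
tool_rot: [180.0, 0.1, 19.7]
force: [0.7, -0.1, 0.0]
grip_width: 0.0601
```

Call:
send_rows(steps=[[[0.01,0.012,0.0],[0,0,0.1],0.06],[[0.02,0.024,0.01],[0,0,0.2],0.06],[[0.03,0.036,0.02],[0,0,0.3],0.06],[[0.037,0.047,0.03],[0,0,0.367],0.06],[[0.037,0.047,0.037],[0,0,0.367],0.06]])

```text
time_s: 7.52
tool_pos: [0.6167, -0.1802, 0.1145]
tool_rot: [179.8, 0.1, -1.1]
force: [-1.6, -0.4, -0.8]
grip_width: 0.06
```

```bash
python3 - <<'E'
from h import *
print(env.get_obs()['qpos'])
plan([(.617,-.18,.06,-1),(.617,-.18,.014,-1)])
c=cam('scene');crop(c,125,150,365,300,3.3,'s8.png')
E
```

```text
[-17.94282027  25.62287589  41.10544228  92.99091133 -17.62757824
  68.1717616   25.8652673 ]
from [ 0.6167 -0.1802  0.1145 -1.1411]
[ 0.617 -0.18   0.06  -1.   ] <- [ 0.0003 -0.0002  0.0545 -0.0025]
[ 0.617 -0.18   0.014 -1.   ] <- [ 0.    -0.     0.046 -0.   ]
```

View pics/s8.png

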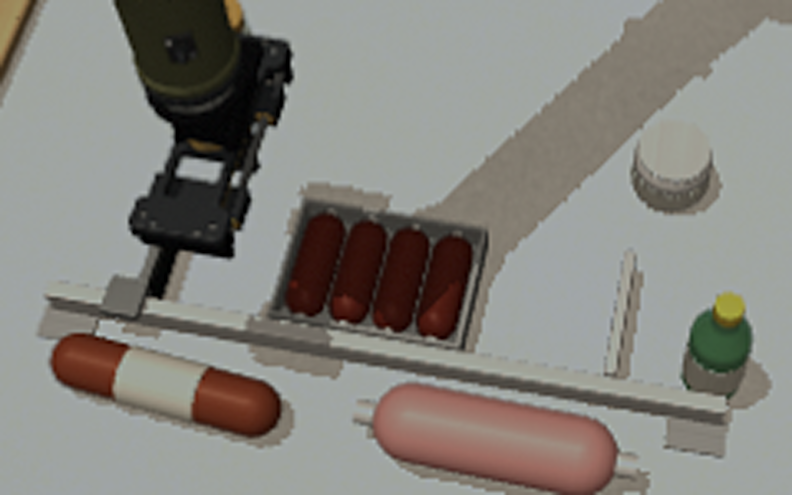

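Call:
send_rows(steps=[[[0,0,0.02],[0,0,0],0.06],[[0,0,0.04],[0,0,0],0.06],[[0,0,0.055],[0,0,0],0.06],[[0,0,0.06],[0,0,0],0.06],[[0,0,0.06],[0,0,0],0.06]])

```text
time_s: 7.98
tool_pos: [0.6144, -0.1783, 0.0558]
tool_rot: [-180.0, 0.2, -1.0]
force: [-0.7, -0.2, 0.6]
grip_width: 0.0599
```

```bash
python3 - <<'E'
from h import *
plan([(.617,-.18,.014,-1)])
c=cam('scene');crop(c,145,170,285,270,5,'s9.png')
c=cam('side');crop(c,250,160,410,300,4,'d9.png')
E
```

```text
from [ 0.6144 -0.1783  0.0558 -0.9618]
[ 0.617 -0.18   0.014 -1.   ] <- [0.0026 0.0017 0.0418 0.0007]
```

View pics/s9.png

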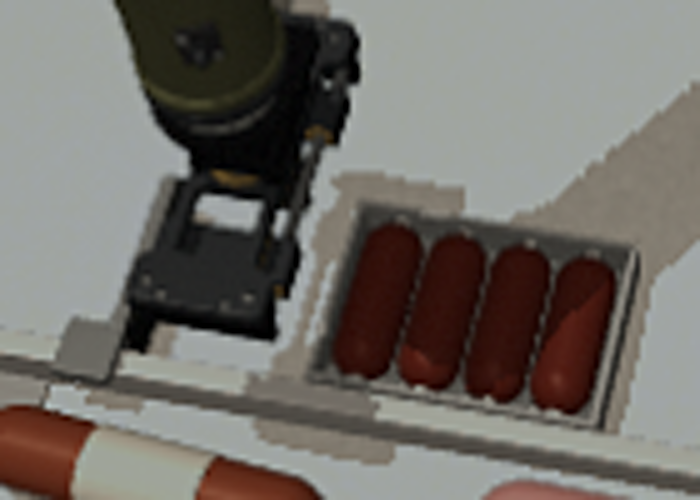

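View pics/d9.png

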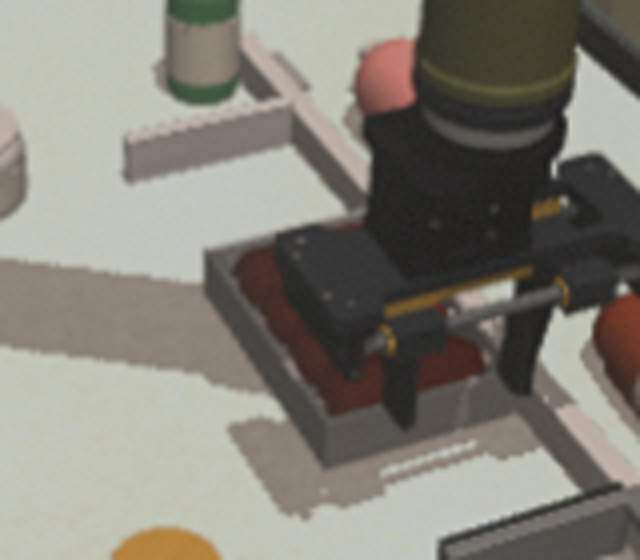

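Call:
send_rows(steps=[[[0.001,0.002,0.015],[0,0,0],0.06],[[0.002,0.002,0.03],[0,0,0],0.06],[[0.002,0.002,0.041],[0,0,0],0.06],[[0.002,0.002,0.041],[0,0,0],0.06],[[0.002,0,0.041],[0,0,0],0.06]])

```text
time_s: 8.5
tool_pos: [0.6167, -0.1795, 0.0152]
tool_rot: [180.0, 0.1, -1.1]
force: [-0.5, -0.8, 0.0]
grip_width: 0.06
```

Call:
send_rows(steps=[[[0,-0.004,0],[0,0,0],0.06],[[0,-0.008,0],[0,0,0],0.06],[[0,-0.012,0],[0,0,0],0.06],[[0,-0.016,0],[0,0,0],0.06],[[0,-0.02,0],[0,0,0],0.06]])

```text
time_s: 8.92
tool_pos: [0.6185, -0.1586, 0.017]
tool_rot: [180.0, -0.0, -1.0]
force: [-0.9, -6.7, 0.4]
grip_width: 0.06
```

Call:
send_rows(steps=[[[0,-0.005,0],[0,0,0],0.06],[[0,-0.01,0],[0,0,0],0.06],[[0,-0.015,0],[0,0,0],0.06],[[0,-0.02,0],[0,0,0],0.06],[[0,-0.025,0],[0,0,0],0.06]])

```text
time_s: 9.33
tool_pos: [0.6186, -0.1354, 0.017]
tool_rot: [179.9, -0.0, -1.1]
force: [-0.6, -5.4, 1.2]
grip_width: 0.0602
```

```bash
python3 - <<'E'
from h import *
plan([(.62,-.033,.014,-1)])
c=cam('scene');crop(c,145,170,285,270,5,'s10.png')
E
```

```text
from [ 0.6186 -0.1354  0.017  -1.0808]
[ 0.62  -0.033  0.014 -1.   ] <- [-0.0005 -0.1024  0.003  -0.0014]
```

View pics/s10.png

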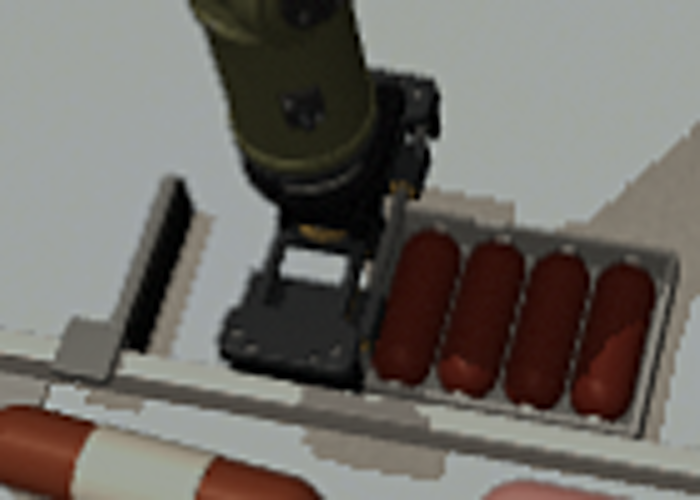

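Call:
send_rows(steps=[[[0,-0.006,0],[0,0,0],0.06],[[0,-0.012,0],[0,0,0],0.06],[[0,-0.018,0],[0,0,0],0.06],[[0,-0.024,0],[0,0,0],0.06],[[0,-0.03,0],[0,0,0],0.06]])

```text
time_s: 9.8
tool_pos: [0.619, -0.1058, 0.017]
tool_rot: [179.9, -0.0, -1.1]
force: [-0.5, -5.9, 2.1]
grip_width: 0.06
```

Call:
send_rows(steps=[[[0,-0.006,0],[0,0,0],0.06],[[0,-0.012,0],[0,0,0],0.06],[[0,-0.018,0],[0,0,0],0.06],[[0,-0.024,0],[0,0,0],0.06],[[0,-0.03,0],[0,0,0],0.06]])

```text
time_s: 10.22
tool_pos: [0.6193, -0.076, 0.017]
tool_rot: [179.9, 0.0, -1.1]
force: [-0.4, -6.8, 2.8]
grip_width: 0.0598
```

Call:
send_rows(steps=[[[0,-0.005,0],[0,0,0],0.06],[[0,-0.01,0],[0,0,0],0.06],[[0,-0.015,0],[0,0,0],0.06],[[0,-0.02,0],[0,0,0],0.06],[[0,-0.025,0],[0,0,0],0.06]])

```text
time_s: 10.63
tool_pos: [0.6197, -0.0513, 0.0169]
tool_rot: [179.9, 0.0, -1.1]
force: [-0.7, -7.6, 2.3]
grip_width: 0.0599
```

```bash
python3 - <<'E'
from h import *
plan([(.62,-.033,.014,-1)])
c=cam('scene');crop(c,195,170,355,270,5,'s11.png')
E
```

```text
from [ 0.6197 -0.0513  0.0169 -1.093 ]
[ 0.62  -0.033  0.014 -1.   ] <- [-0.     -0.0183  0.0029 -0.0016]
```

View pics/s11.png

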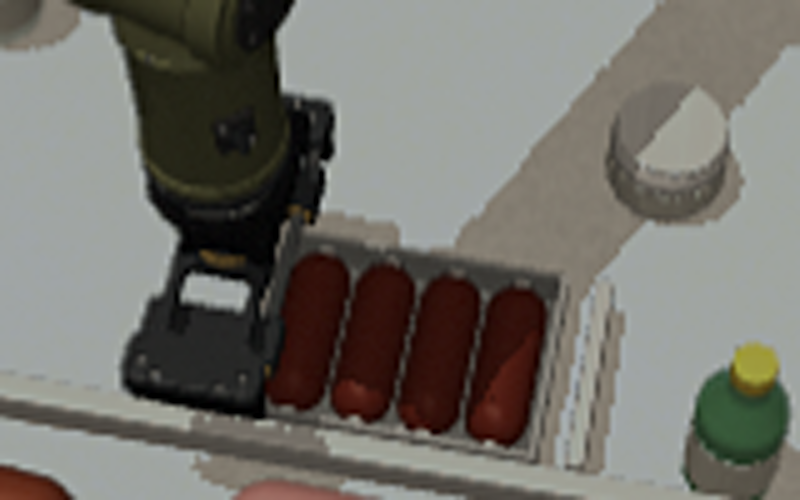

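Call:
send_rows(steps=[[[0,-0.0025,0],[0,0,0],0.06],[[0,-0.005,0],[0,0,0],0.06],[[0,-0.0075,0],[0,0,0],0.06],[[0,-0.01,0],[0,0,0],0.06],[[0,-0.012,0],[0,0,0],0.06]])

```text
time_s: 11.1
tool_pos: [0.6198, -0.0393, 0.0169]
tool_rot: [179.9, 0.0, -1.1]
force: [-1.0, -7.3, 2.9]
grip_width: 0.0605
```

Call:
send_rows(steps=[[[0,-0.001,0],[0,0,0],0.06],[[0,-0.002,0],[0,0,0],0.06],[[0,-0.003,0],[0,0,0],0.06],[[0,-0.004,0],[0,0,0],0.06],[[0,-0.004,0],[0,0,0],0.06]])

```text
time_s: 11.52
tool_pos: [0.6199, -0.0354, 0.0169]
tool_rot: [179.9, 0.0, -1.1]
force: [-1.5, -5.6, 2.4]
grip_width: 0.0599
```

Call:
send_rows(steps=[[[0,-0.0005,0],[0,0,0],0.06],[[0,-0.001,0],[0,0,0],0.06],[[0,-0.0015,0],[0,0,0],0.06],[[0,-0.002,0],[0,0,0],0.06],[[0,-0.002,0],[0,0,0],0.06]])

```text
time_s: 11.93
tool_pos: [0.6199, -0.0348, 0.0169]
tool_rot: [179.8, 0.0, -1.1]
force: [-1.7, -8.6, 2.8]
grip_width: 0.0601
```

Call:
send_rows(steps=[[[0,-0.0005,0],[0,0,0],0.06],[[0,-0.001,0],[0,0,0],0.06],[[0,-0.0015,0],[0,0,0],0.06],[[0,-0.002,0],[0,0,0],0.06],[[0,-0.002,0],[0,0,0],0.06]])

```text
time_s: 12.35
tool_pos: [0.6199, -0.0348, 0.017]
tool_rot: [179.6, 0.0, -1.2]
force: [-1.0, -12.5, 2.8]
grip_width: 0.0602
```

Call:
send_rows(steps=[[[0,0.008,0],[0,0,0],0.06],[[0,0.018,0],[0,0,0],0.06],[[0,0.026,-0.01],[0,0,0],0.06],[[0,0.028,-0.04],[0,0,0],0.06],[[0,0.028,-0.07],[0,0,0],0.06]])

```text
time_s: 12.77
tool_pos: [0.6185, -0.0578, 0.0866]
tool_rot: [-180.0, 0.2, -1.1]
force: [0.4, 0.9, 0.8]
grip_width: 0.0603
```

```bash
python3 - <<'E'
from h import *
plan([(.575,-.04,.13,33),(.53,.01,.14,67),(.515,.055,.12,89),(.515,.055,.06,89),(.515,.055,.014,89)])
c=cam('scene');crop(c,195,170,355,270,5,'s12.png')
E
```

```text
from [ 0.6185 -0.0578  0.0866 -1.1147]
[ 0.575 -0.04   0.13  33.   ] <- [-0.0438 -0.017  -0.0434 -0.5954]
[5.3e-01 1.0e-02 1.4e-01 6.7e+01] <- [-0.0105 -0.0664 -0.01   -0.5934]
[5.15e-01 5.50e-02 1.20e-01 8.90e+01] <- [ 0.0356 -0.0314  0.02   -0.384 ]
[5.15e-01 5.50e-02 6.00e-02 8.90e+01] <- [ 0.    0.    0.06 -0.  ]
[5.15e-01 5.50e-02 1.40e-02 8.90e+01] <- [ 0.     0.     0.046 -0.   ]
```

View pics/s12.png

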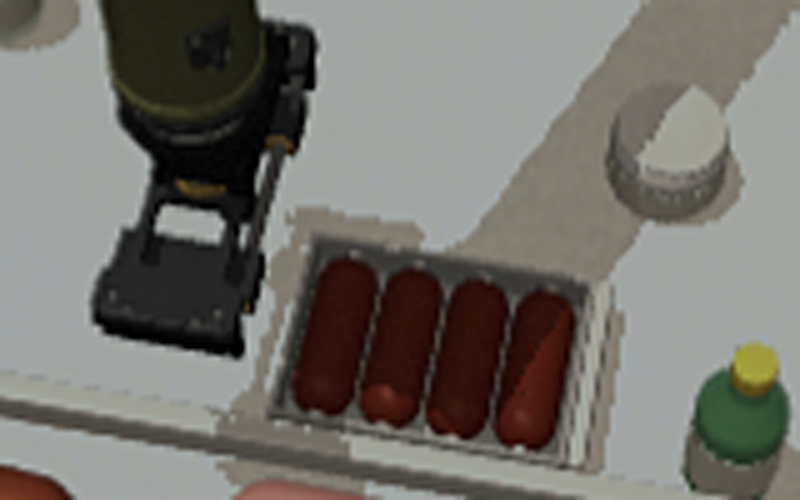

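Call:
send_rows(steps=[[[-0.009,-0.003,-0.02],[0,0,-0.12],0.07],[[-0.018,-0.006,-0.035],[0,0,-0.24],0.08],[[-0.027,-0.01,-0.044],[0,0,-0.36],0.08],[[-0.036,-0.014,-0.044],[0,0,-0.48],0.08],[[-0.044,-0.017,-0.044],[0,0,-0.595],0.08]])

```text
time_s: 13.23
tool_pos: [0.5765, -0.0385, 0.1322]
tool_rot: [-180.0, -0.2, 33.4]
force: [-0.4, 0.8, -1.0]
grip_width: 0.0785
```

Call:
send_rows(steps=[[[-0.002,-0.013,0],[0,0,-0.12],0.08],[[-0.004,-0.026,0],[0,0,-0.24],0.08],[[-0.006,-0.04,0],[0,0,-0.36],0.08],[[-0.008,-0.053,0],[0,0,-0.48],0.08],[[-0.01,-0.066,0],[0,0,-0.593],0.08]])

```text
time_s: 13.65
tool_pos: [0.5314, 0.0114, 0.1313]
tool_rot: [-180.0, -0.1, 67.4]
force: [0.0, 0.5, 0.2]
grip_width: 0.08
```

Call:
send_rows(steps=[[[0.01,-0.008,0],[0,0,-0.1],0.08],[[0.02,-0.016,0],[0,0,-0.2],0.08],[[0.03,-0.025,0],[0,0,-0.3],0.08],[[0.036,-0.031,0],[0,0,-0.384],0.08],[[0.036,-0.031,0.02],[0,0,-0.384],0.08]])

```text
time_s: 14.07
tool_pos: [0.5197, 0.0592, 0.1144]
tool_rot: [179.6, -0.3, 89.4]
force: [1.2, -0.0, 0.4]
grip_width: 0.08
```

```bash
python3 - <<'E'
from h import *
plan([(.515,.055,.06,89),(.515,.055,.014,89)])
E
```

```text
from [5.19700e-01 5.92000e-02 1.14400e-01 8.94356e+01]
[5.15e-01 5.50e-02 6.00e-02 8.90e+01] <- [-0.0042 -0.0047  0.0544  0.0076]
[5.15e-01 5.50e-02 1.40e-02 8.90e+01] <- [ 0.     0.     0.046 -0.   ]
```

Call:
send_rows(steps=[[[-0.004,-0.005,0.01],[0,0,0.007],0.08],[[-0.004,-0.005,0.03],[0,0,0.007],0.08],[[-0.004,-0.005,0.05],[0,0,0.007],0.08],[[-0.004,-0.005,0.06],[0,0,0.007],0.08],[[-0.004,-0.005,0.06],[0,0,0.007],0.08]])

```text
time_s: 14.48
tool_pos: [0.51, 0.051, 0.0484]
tool_rot: [-179.7, 0.1, 88.6]
force: [0.4, 0.2, -0.6]
grip_width: 0.0797
```

```bash
python3 - <<'E'
from h import *
plan([(.515,.055,.016,89)])
c=cam('scene');crop(c,195,150,355,270,5,'s13.png')
E
```

```text
from [5.10000e-01 5.10000e-02 4.84000e-02 8.85654e+01]
[5.15e-01 5.50e-02 1.60e-02 8.90e+01] <- [ 0.0042  0.0049  0.0324 -0.0076]
```

View pics/s13.png

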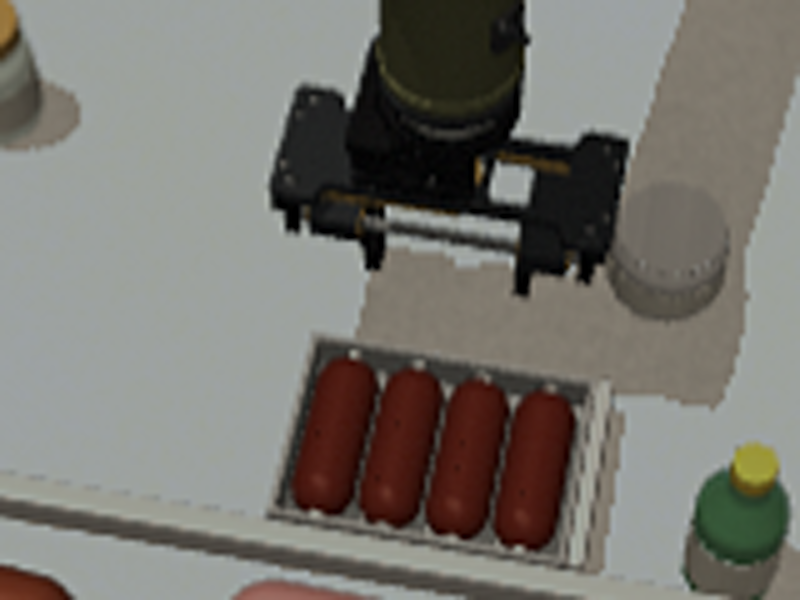

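Call:
send_rows(steps=[[[-0.004,0.009,0.0],[0,0,0],0.08],[[-0.006,0.018,0.01],[0,0,-0.004],0.08],[[-0.006,0.018,0.025],[0,0,-0.007],0.08],[[-0.006,0.018,0.032],[0,0,-0.007],0.08],[[-0.006,0.019,0.032],[0,0,-0.007],0.08]])

```text
time_s: 14.95
tool_pos: [0.5307, 0.0449, 0.0179]
tool_rot: [-179.9, 0.0, 89.0]
force: [0.7, 0.4, -0.8]
grip_width: 0.08
```

Call:
send_rows(steps=[[[0,0.003,0],[0,0,0],0.08],[[0,0.006,0],[0,0,0],0.08],[[0,0.009,0],[0,0,0],0.08],[[0,0.012,0],[0,0,0],0.08],[[0,0.014,0],[0,0,0],0.08]])

```text
time_s: 15.37
tool_pos: [0.5461, 0.0453, 0.0192]
tool_rot: [179.9, -0.0, 89.0]
force: [-0.1, -0.3, 0.7]
grip_width: 0.0802
```

Call:
send_rows(steps=[[[0,0.001,0],[0,0,0],0.08],[[0,0.002,0],[0,0,0],0.08],[[0,0.003,0],[0,0,0],0.08],[[0,0.004,0],[0,0,0],0.08],[[0,0.005,0],[0,0,0],0.08]])

```text
time_s: 15.78
tool_pos: [0.5477, 0.045, 0.0182]
tool_rot: [-179.7, -0.0, 89.0]
force: [-7.4, -1.0, 5.2]
grip_width: 0.0804
```

Call:
send_rows(steps=[[[0,0.0005,0],[0,0,0],0.08],[[0,0.001,0],[0,0,0],0.08],[[0,0.0015,0],[0,0,0],0.08],[[0,0.002,0],[0,0,0],0.08],[[0,0.002,0],[0,0,0],0.08]])

```text
time_s: 16.2
tool_pos: [0.5477, 0.045, 0.018]
tool_rot: [-179.4, -0.0, 89.0]
force: [-11.1, -0.3, 9.9]
grip_width: 0.0805
```

Call:
send_rows(steps=[[[0,0.0005,0],[0,0,0],0.08],[[0,0.001,0],[0,0,0],0.08],[[0,0.0015,0],[0,0,0],0.08],[[0,0.002,0],[0,0,0],0.08],[[0,0.002,0],[0,0,0],0.08]])

```text
time_s: 16.62
tool_pos: [0.5478, 0.045, 0.0179]
tool_rot: [-179.2, -0.0, 89.0]
force: [-16.5, -0.7, 14.7]
grip_width: 0.0798
```

Call:
send_rows(steps=[[[0,0.0005,0],[0,0,0],0.08],[[0,0.001,0],[0,0,0],0.08],[[0,0.0015,0],[0,0,0],0.08],[[0,0.002,0],[0,0,0],0.08],[[0,0.002,0],[0,0,0],0.08]])

```text
time_s: 17.03
tool_pos: [0.5479, 0.045, 0.0176]
tool_rot: [-179.0, -0.0, 89.1]
force: [-21.1, -0.2, 18.4]
grip_width: 0.0797
```

Call:
send_rows(steps=[[[0,-0.004,0],[0,0,0],0.08],[[0,-0.01,0],[0,0,0],0.08],[[0,-0.02,0],[0,0,0],0.08],[[0,-0.03,-0.02],[0,0,0],0.08],[[0,-0.032,-0.05],[0,0,0],0.08]])

```text
time_s: 17.45
tool_pos: [0.5199, 0.045, 0.0661]
tool_rot: [-179.6, 0.1, 89.0]
force: [0.2, 0.9, -0.1]
grip_width: 0.0798
```

Call:
send_rows(steps=[[[0,0,-0.03],[0,0,0],0.06],[[-0.02,-0.01,-0.05],[0,0,0],0.05],[[-0.05,-0.02,-0.07],[0,0,0],0.03],[[-0.08,-0.02,-0.08],[0,0,0],0.01],[[-0.11,-0.02,-0.08],[0,0,0],0.0]])

```text
time_s: 17.87
tool_pos: [0.5038, -0.0652, 0.1517]
tool_rot: [179.6, -0.1, 89.1]
force: [0.5, 0.1, 1.0]
grip_width: 0.0545
```

```bash
python3 - <<'E'
from h import *
plan([])
c=cam('scene');crop(c,225,200,345,270,6.5,'s14.png')
c=cam('side');crop(c,240,130,440,290,4,'d14.png')
E
```

```text
from [ 5.03800e-01 -6.52000e-02  1.51700e-01  8.91096e+01]
```

View pics/s14.png

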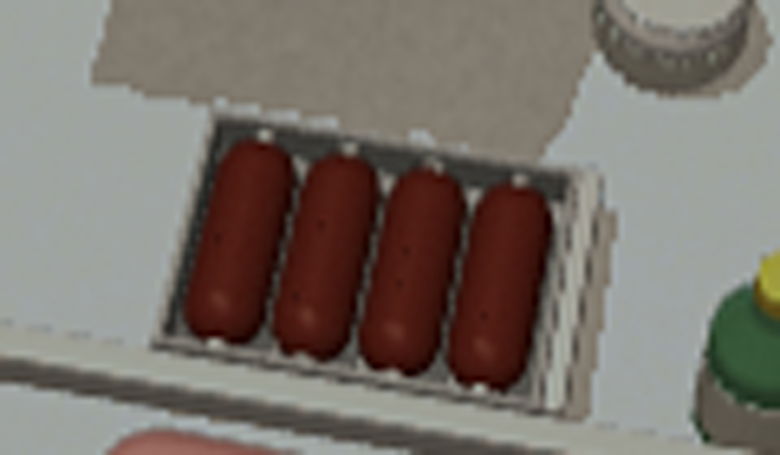

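View pics/d14.png

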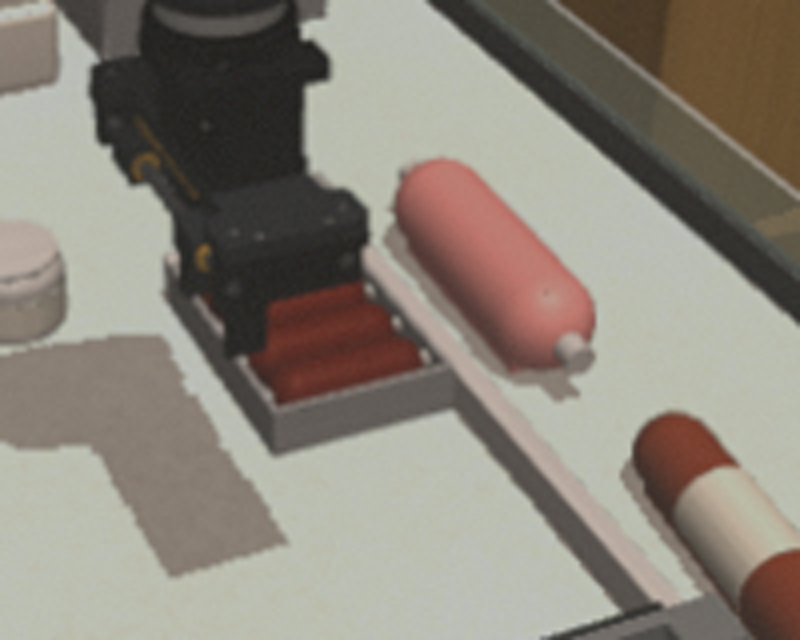

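```bash
python3 - <<'E'
from h import *
print(env.get_obs()['qpos'])
plan([(.56,-.19,.15,89),(.619,-.31,.12,89),(.619,-.31,.05,89),(.619,-.31,.014,89)])
E
```

```text
[-26.11351857   3.48332052  32.32436342 109.78901568  -1.94411495
  67.05185841  95.48573579]
from [ 5.02400e-01 -7.02000e-02  1.49900e-01  8.85715e+01]
[ 0.56 -0.19  0.15 89.  ] <- [-1.183e-01  6.060e-02 -1.000e-04 -7.500e-03]
[ 0.619 -0.31   0.12  89.   ] <- [-0.119   0.0611  0.03   -0.    ]
[ 6.19e-01 -3.10e-01  5.00e-02  8.90e+01] <- [ 0.    0.    0.07 -0.  ]
[ 6.19e-01 -3.10e-01  1.40e-02  8.90e+01] <- [ 0.     0.     0.036 -0.   ]
```

Call:
send_rows(steps=[[[-0.024,0.012,0],[0,0,0],0.0],[[-0.048,0.024,0],[0,0,0],0.0],[[-0.072,0.036,0],[0,0,0],0.0],[[-0.096,0.048,0],[0,0,0],0.0],[[-0.118,0.06,0],[0,0,0],0.0]])

```text
time_s: 18.38
tool_pos: [0.5609, -0.184, 0.1484]
tool_rot: [180.0, 0.0, 89.1]
force: [-0.1, -0.4, -0.4]
grip_width: 0.0131
```

Call:
send_rows(steps=[[[-0.024,0.012,0],[0,0,0],0.0],[[-0.048,0.024,0],[0,0,0],0.0],[[-0.072,0.036,0],[0,0,0],0.0],[[-0.1,0.05,0],[0,0,0],0.0],[[-0.12,0.061,0.01],[0,0,0],0.0]])

```text
time_s: 18.8
tool_pos: [0.6211, -0.3068, 0.14]
tool_rot: [179.8, 0.1, 89.0]
force: [-1.0, -0.1, 1.4]
grip_width: 0.0006
```

```bash
python3 - <<'E'
from h import *
o=env.get_obs();print(o['qpos'],o['grip_width'])
plan([(.619,-.31,.05,89),(.619,-.31,.014,89)])
c=cam('side');crop(c,290,100,490,330,2.6,'d15.png')
E
```

```text
[ -2.41571033  29.45747342  37.05984736  83.71560299 -18.07753035
  72.59878434 125.41516316] 0.0006403609267662879
from [ 0.6211 -0.3068  0.14   89.0075]
[ 6.19e-01 -3.10e-01  5.00e-02  8.90e+01] <- [-0.0033 -0.002   0.09    0.0001]
[ 6.19e-01 -3.10e-01  1.40e-02  8.90e+01] <- [ 0.     0.     0.036 -0.   ]
```

View pics/d15.png

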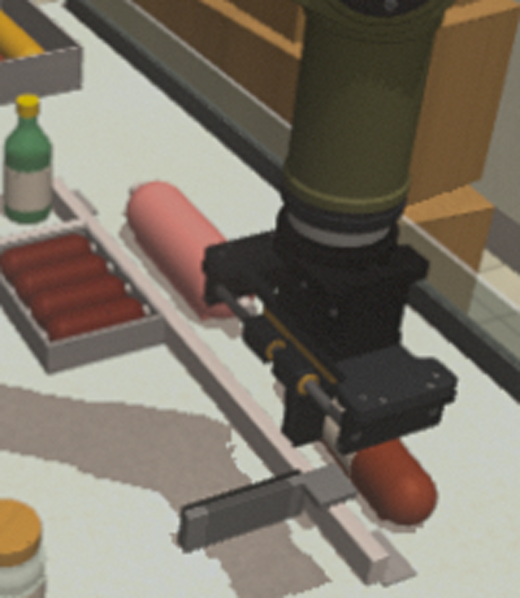

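Call:
send_rows(steps=[[[-0.004,-0.002,0.02],[0,0,0],0.0],[[-0.006,-0.002,0.045],[0,0,0],0.0],[[-0.006,-0.002,0.07],[0,0,0],0.0],[[-0.006,-0.002,0.082],[0,0,0],0.0],[[-0.006,-0.002,0.082],[0,0,0],0.0]])

```text
time_s: 19.27
tool_pos: [0.6152, -0.308, 0.0526]
tool_rot: [-179.7, -0.2, 89.1]
force: [-1.0, 1.0, -0.1]
grip_width: 0.0003
```

```bash
python3 - <<'E'
from h import *
plan([(.619,-.31,.014,89)])
c=cam('side');crop(c,290,160,470,330,3.3,'d16.png')
c=cam('scene');crop(c,100,150,260,270,5,'s16.png')
E
```

```text
from [ 6.15200e-01 -3.08000e-01  5.26000e-02  8.90657e+01]
[ 6.19e-01 -3.10e-01  1.40e-02  8.90e+01] <- [-0.002   0.0039  0.0386  0.0011]
```

View pics/d16.png

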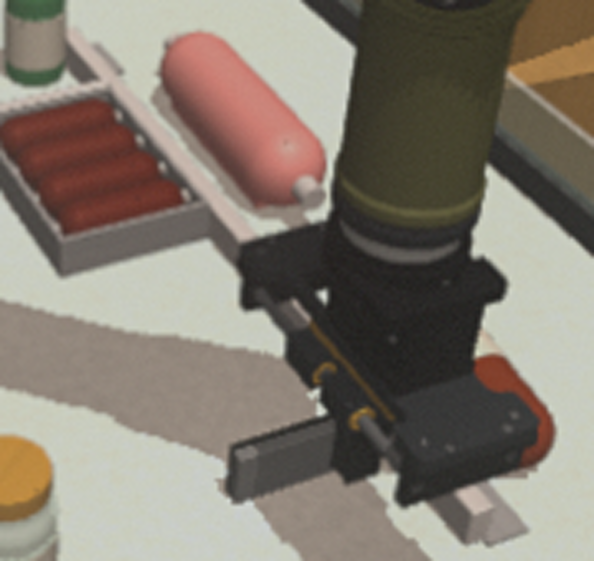

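View pics/s16.png

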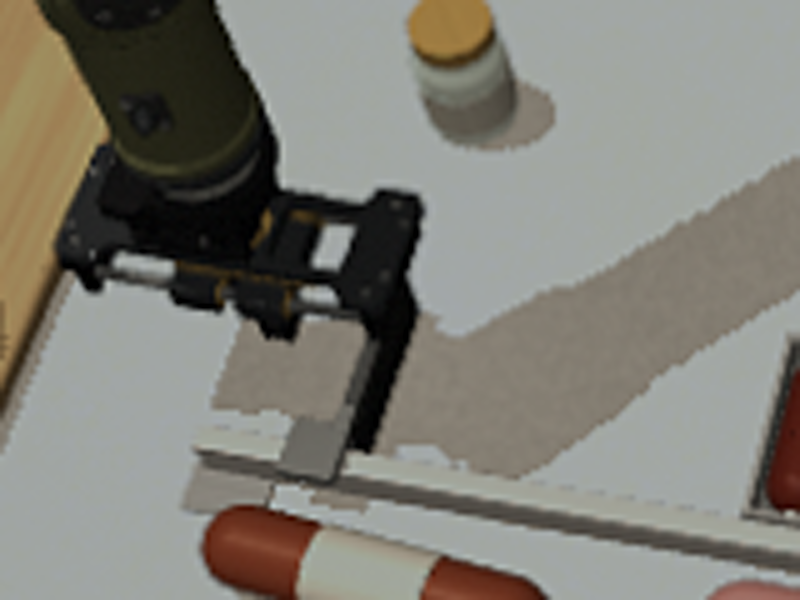

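Call:
send_rows(steps=[[[-0.002,0.003,0.015],[0,0,0],0.0],[[-0.002,0.004,0.03],[0,0,0],0.0],[[-0.002,0.004,0.037],[0,0,0],0.0],[[-0.002,0.004,0.037],[0,0,0],0.0],[[0.004,0.004,0.037],[0,0,0],0.0]])

```text
time_s: 19.78
tool_pos: [0.6203, -0.3075, 0.019]
tool_rot: [-179.9, 0.1, 88.9]
force: [-0.3, -0.7, 0.4]
grip_width: 0.0003
```

Call:
send_rows(steps=[[[0.006,0,0],[0,0,0],0.0],[[0.012,0,0],[0,0,0],0.0],[[0.018,0,0],[0,0,0],0.0],[[0.024,0,0],[0,0,0],0.0],[[0.03,0,0],[0,0,0],0.0]])

```text
time_s: 20.2
tool_pos: [0.6222, -0.2753, 0.02]
tool_rot: [180.0, -0.0, 89.1]
force: [1.0, -3.3, -1.0]
grip_width: 0.0002
```

Call:
send_rows(steps=[[[0.005,0,0],[0,0,0],0.0],[[0.01,0,0],[0,0,0],0.0],[[0.015,0,0],[0,0,0],0.0],[[0.02,0,0],[0,0,0],0.0],[[0.025,0,0],[0,0,0],0.0]])

```text
time_s: 20.62
tool_pos: [0.6224, -0.2512, 0.0199]
tool_rot: [180.0, 0.0, 89.0]
force: [0.4, -1.8, 1.2]
grip_width: 0.0003
```

```bash
python3 - <<'E'
from h import *
plan([(.6235,-.052,.016,89)])
c=cam('side');crop(c,270,160,450,330,3.3,'d17.png')
E
```

```text
from [ 6.22400e-01 -2.51200e-01  1.99000e-02  8.90219e+01]
[ 6.235e-01 -5.200e-02  1.600e-02  8.900e+01] <- [ 0.1992 -0.0023  0.0039  0.0004]
```

View pics/d17.png

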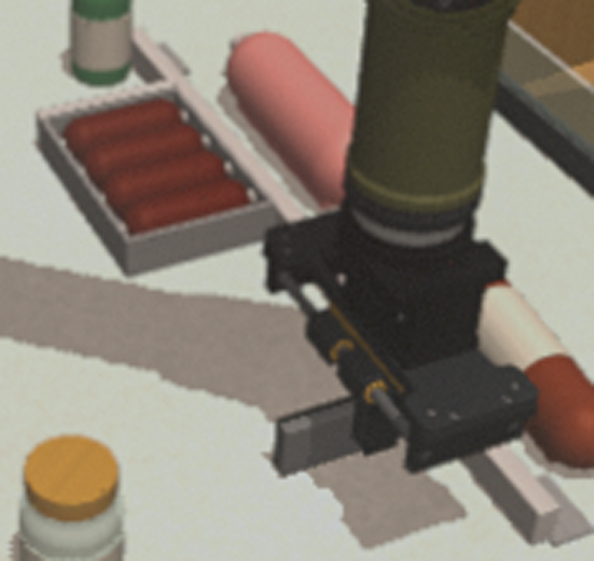

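Call:
send_rows(steps=[[[0.007,0,0],[0,0,0],0.0],[[0.014,0,0],[0,0,0],0.0],[[0.021,0,0],[0,0,0],0.0],[[0.028,0,0],[0,0,0],0.0],[[0.035,0,0],[0,0,0],0.0]])

```text
time_s: 21.08
tool_pos: [0.6227, -0.2155, 0.0196]
tool_rot: [-180.0, -0.0, 89.0]
force: [0.2, -2.0, 1.4]
grip_width: 0.0002
```

Call:
send_rows(steps=[[[0.007,0,0],[0,0,0],0.0],[[0.014,0,0],[0,0,0],0.0],[[0.021,0,0],[0,0,0],0.0],[[0.028,0,0],[0,0,0],0.0],[[0.035,0,0],[0,0,0],0.0]])

```text
time_s: 21.5
tool_pos: [0.6232, -0.1805, 0.0195]
tool_rot: [-180.0, -0.0, 89.0]
force: [-0.7, -1.9, 1.6]
grip_width: 0.0003
```

Call:
send_rows(steps=[[[0.007,0,0],[0,0,0],0.0],[[0.014,0,0],[0,0,0],0.0],[[0.021,0,0],[0,0,0],0.0],[[0.028,0,0],[0,0,0],0.0],[[0.035,0,0],[0,0,0],0.0]])

```text
time_s: 21.92
tool_pos: [0.6237, -0.1455, 0.0194]
tool_rot: [-180.0, -0.0, 89.0]
force: [-1.8, -2.4, 2.1]
grip_width: 0.0003
```

Call:
send_rows(steps=[[[0.007,0,0],[0,0,0],0.0],[[0.014,0,0],[0,0,0],0.0],[[0.021,0,0],[0,0,0],0.0],[[0.028,0,0],[0,0,0],0.0],[[0.035,0,0],[0,0,0],0.0]])

```text
time_s: 22.33
tool_pos: [0.6243, -0.1105, 0.0194]
tool_rot: [-180.0, -0.0, 89.0]
force: [-1.2, -1.9, 1.0]
grip_width: 0.0005
```

Call:
send_rows(steps=[[[0.006,0,0],[0,0,0],0.0],[[0.012,0,0],[0,0,0],0.0],[[0.018,0,0],[0,0,0],0.0],[[0.024,0,0],[0,0,0],0.0],[[0.03,0,0],[0,0,0],0.0]])

```text
time_s: 22.75
tool_pos: [0.6249, -0.0807, 0.0194]
tool_rot: [-180.0, -0.0, 89.0]
force: [-1.5, -2.2, -0.2]
grip_width: 0.0006
```

```bash
python3 - <<'E'
from h import *
plan([(.6235,-.052,.016,89)])
c=cam('scene');crop(c,170,170,330,270,5,'s18.png')
E
```

```text
from [ 6.24900e-01 -8.07000e-02  1.94000e-02  8.90343e+01]
[ 6.235e-01 -5.200e-02  1.600e-02  8.900e+01] <- [ 0.0287 -0.0019  0.0034  0.0006]
```

View pics/s18.png

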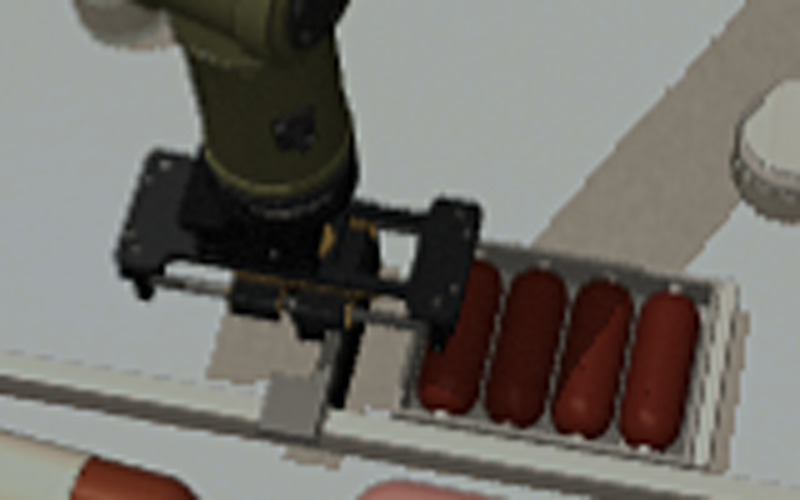

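Call:
send_rows(steps=[[[0.004,0,0],[0,0,0],0.0],[[0.008,0,0],[0,0,0],0.0],[[0.012,0,0],[0,0,0],0.0],[[0.016,0,0],[0,0,0],0.0],[[0.018,0,0],[0,0,0],0.0]])

```text
time_s: 23.22
tool_pos: [0.6255, -0.0624, 0.0196]
tool_rot: [180.0, -0.0, 89.1]
force: [-0.5, -1.5, -0.5]
grip_width: 0.0005
```

Call:
send_rows(steps=[[[0.001,0,0],[0,0,0],0.0],[[0.002,0,0],[0,0,0],0.0],[[0.003,0,0],[0,0,0],0.0],[[0.004,0,0],[0,0,0],0.0],[[0.005,0,0],[0,0,0],0.0]])

```text
time_s: 23.63
tool_pos: [0.6255, -0.0584, 0.0196]
tool_rot: [180.0, 0.0, 89.0]
force: [-0.5, -1.2, -1.1]
grip_width: 0.0004
```

Call:
send_rows(steps=[[[0.001,0,0],[0,0,0],0.0],[[0.002,0,0],[0,0,0],0.0],[[0.003,0,0],[0,0,0],0.0],[[0.004,0,0],[0,0,0],0.0],[[0.004,0,0],[0,0,0],0.0]])

```text
time_s: 24.05
tool_pos: [0.6256, -0.0539, 0.0196]
tool_rot: [180.0, -0.0, 89.1]
force: [-0.5, -1.1, -0.4]
grip_width: 0.0004
```

Call:
send_rows(steps=[[[0.0006,0,0],[0,0,0],0.0],[[0.0012,0,0],[0,0,0],0.0],[[0.0018,0,0],[0,0,0],0.0],[[0.0024,0,0],[0,0,0],0.0],[[0.003,0,0],[0,0,0],0.0]])

```text
time_s: 24.47
tool_pos: [0.6256, -0.0512, 0.0196]
tool_rot: [180.0, -0.0, 89.0]
force: [0.0, -1.6, -1.2]
grip_width: 0.0003
```

Call:
send_rows(steps=[[[0.0005,0,0],[0,0,0],0.0],[[0.001,0,0],[0,0,0],0.0],[[0.0015,0,0],[0,0,0],0.0],[[0.002,0,0],[0,0,0],0.0],[[0.002,0,0],[0,0,0],0.0]])

```text
time_s: 24.88
tool_pos: [0.6256, -0.0491, 0.0196]
tool_rot: [180.0, -0.0, 89.0]
force: [-0.5, -0.8, -0.2]
grip_width: 0.0002
```

Call:
send_rows(steps=[[[0.0005,0,0],[0,0,0],0.0],[[0.001,0,0],[0,0,0],0.0],[[0.0015,0,0],[0,0,0],0.0],[[0.002,0,0],[0,0,0],0.0],[[0.002,0,0],[0,0,0],0.0]])

```text
time_s: 25.3
tool_pos: [0.6256, -0.0477, 0.0196]
tool_rot: [180.0, 0.0, 89.0]
force: [0.5, -2.2, -0.3]
grip_width: 0.0008
```

Call:
send_rows(steps=[[[0.0005,0,0],[0,0,0],0.0],[[0.001,0,0],[0,0,0],0.0],[[0.0015,0,0],[0,0,0],0.0],[[0.002,0,0],[0,0,0],0.0],[[0.002,0,0],[0,0,0],0.0]])

```text
time_s: 25.72
tool_pos: [0.6256, -0.0474, 0.0196]
tool_rot: [180.0, 0.1, 89.0]
force: [0.6, -5.8, -1.6]
grip_width: 0.0003
```

```bash
python3 - <<'E'
from h import *
c=cam('scene');crop(c,190,190,310,270,6.5,'s19.png')
c=cam('side');crop(c,240,130,440,280,4,'d19.png')
E
```

```text
(no output)
```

View pics/s19.png

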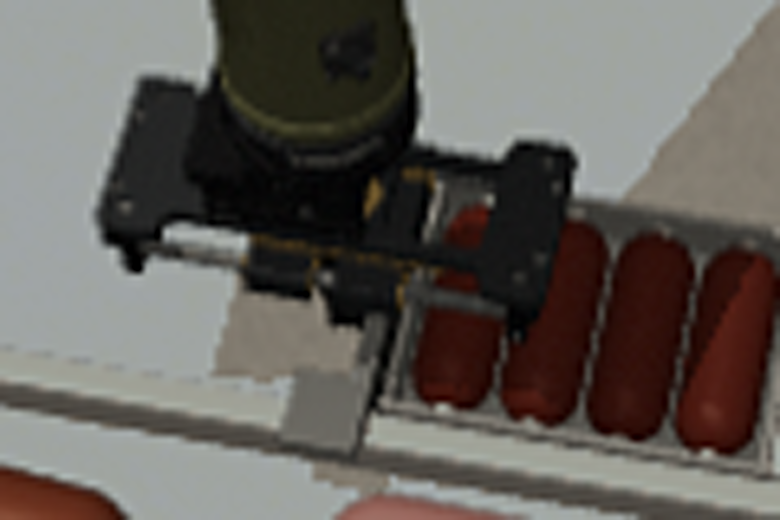

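Call:
send_rows(steps=[[[0.0005,0,0],[0,0,0],0.0],[[0.001,0,0],[0,0,0],0.0],[[0.0015,0,0],[0,0,0],0.0],[[0.002,0,0],[0,0,0],0.0],[[0.002,0,0],[0,0,0],0.0]])

```text
time_s: 26.23
tool_pos: [0.6256, -0.0473, 0.0196]
tool_rot: [180.0, 0.3, 88.9]
force: [0.4, -8.7, -1.4]
grip_width: 0.0005
```

Call:
send_rows(steps=[[[0.0005,0,0],[0,0,0],0.0],[[0.001,0,0],[0,0,0],0.0],[[0.0015,0,0],[0,0,0],0.0],[[0.002,0,0],[0,0,0],0.0],[[0.002,0,0],[0,0,0],0.0]])

```text
time_s: 26.65
tool_pos: [0.6256, -0.0473, 0.0197]
tool_rot: [179.9, 0.4, 88.8]
force: [1.0, -11.2, -2.3]
grip_width: 0.0003
```

Everything is held snug, so I'll back straight off to the right, lift, and look.

Call:
send_rows(steps=[[[-0.006,0,0],[0,0,0],0.0],[[-0.015,0,0],[0,0,0],0.0],[[-0.03,0,0],[0,0,0],0.0],[[-0.045,0,-0.01],[0,0,0],0.0],[[-0.05,0,-0.04],[0,0,0],0.0]])

```text
time_s: 27.07
tool_pos: [0.6213, -0.0931, 0.0565]
tool_rot: [-179.5, 0.0, 88.9]
force: [0.0, 0.3, 0.2]
grip_width: 0.0004
```

Call:
send_rows(steps=[[[0,0,-0.035],[0,0,0],0.0],[[0,0,-0.07],[0,0,0],0.0],[[-0.02,-0.02,-0.1],[0,0,0],0.0],[[-0.05,-0.04,-0.12],[0,0,0],0.0],[[-0.08,-0.06,-0.13],[0,0,0],0.0]])

```text
time_s: 27.48
tool_pos: [0.5648, -0.1707, 0.194]
tool_rot: [179.6, -0.0, 89.2]
force: [1.0, -0.8, -0.0]
grip_width: 0.0008
```

Call:
send_rows(steps=[[[-0.03,-0.02,-0.02],[0,0,0],0.0],[[-0.06,-0.03,-0.04],[0,0,0],0.0],[[-0.09,-0.03,-0.06],[0,0,0],0.0],[[-0.12,-0.03,-0.08],[0,0,0],0.0],[[-0.12,-0.03,-0.08],[0,0,0],0.0]])

```text
time_s: 27.9
tool_pos: [0.5303, -0.2984, 0.2754]
tool_rot: [179.6, 0.4, 88.5]
force: [-1.1, -1.4, 1.1]
grip_width: 0.0004
```

```bash
python3 - <<'E'
from h import *
plan([])
c=cam('scene');crop(c,200,190,360,290,5,'s20.png')
crop(c,0,0,560,420,1.3,'s20f.png')
c=cam('side');crop(c,240,130,440,290,4,'d20.png')
E
```

```text
from [ 0.5303 -0.2984  0.2754 88.5143]
```

View pics/s20.png

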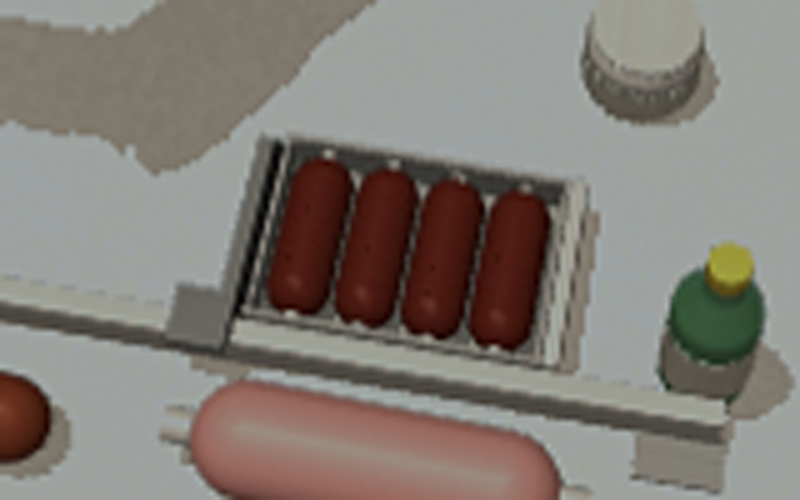

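View pics/d20.png

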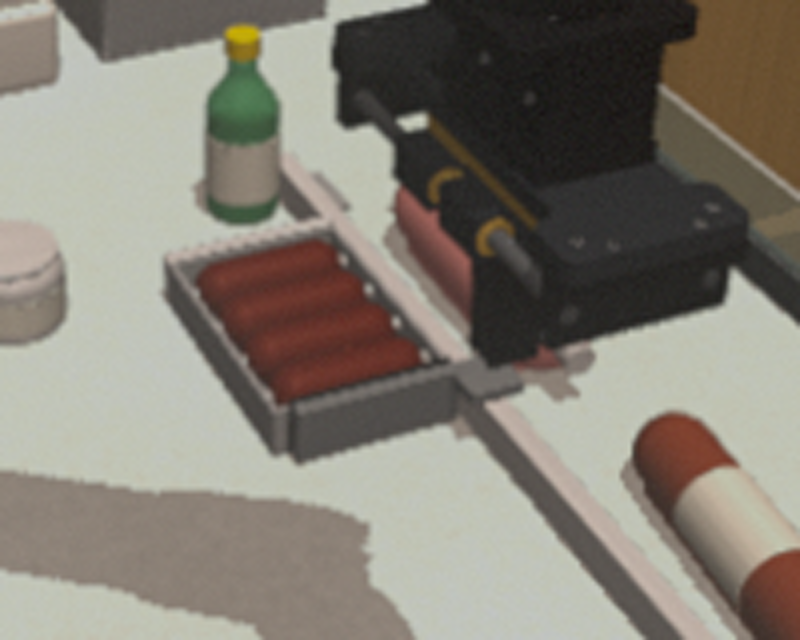

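View pics/s20f.png

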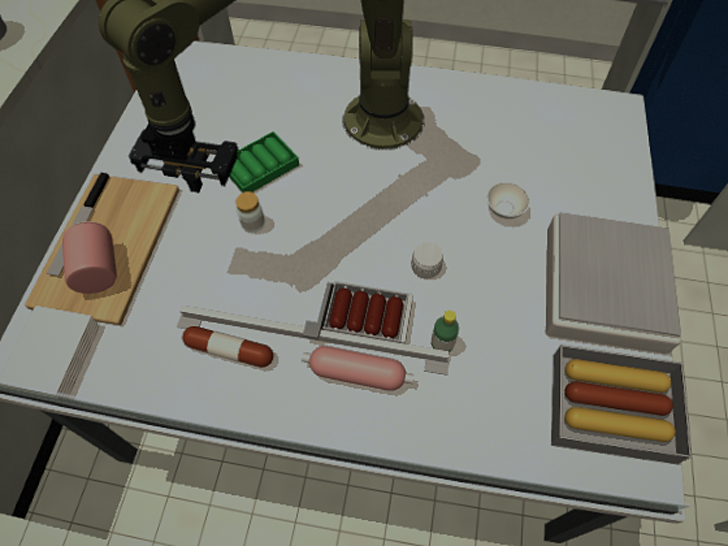

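```bash
python3 - <<'E'
from h import *
np.set_printoptions(suppress=True,precision=4)
c=cam('scene')
S=lambda p:np.array(p,float)/5+[200,190]-0.4
print(onplane(c,S([[290,137],[564,181]]),.034),onplane(c,S([[0,278],[235,321],[720,402]]),.03))
o=env.get_obs();print(o['time_s'],o['force'],o['joint_velocities'])
env.sign_off()
E
```

```text
[[ 0.5596 -0.0197  0.034 ]
 [ 0.561   0.1435  0.034 ]] [[ 0.6771 -0.1651  0.03  ]
 [ 0.68   -0.0269  0.03  ]
 [ 0.6822  0.2481  0.03  ]]
28.05 [ 0.1633  0.1757 -0.503 ] [-1.4335  0.4865 -1.6099  1.4573 -0.1364 -0.1903 -0.0897]
the job is handed in; nothing more can be done
```

The dish is seated in the corner, the divider is snug against its other end, and I handed the job in at about 28 s of the 64 s limit.

- **Dish:** I pushed it square and up to the rail with the two open fingers. Then I pushed it left until it stopped against the end stop at about 12 N, and pressed it flush to the rail at about 21 N.
- **Divider:** I slid it left from its outer face with the fingers closed. It stopped against the dish, at about 11 N on the last push.
- **Last checks:** The scene camera put the dish's near edge about 0.5° off the rail's starting direction, and 119–120 mm in front of the rail's face. Both views showed no visible gap at the rail, the end stop or the divider. The jar, tin, mustard, chub, salami, bowl and green look-alike all looked to be where they started. I saw no finger contact with the sausages or the rubber pad, and the force reading was zero at the end.
- **Disagreement:** The two cameras differed by 4–8 mm in y for the same dish corners, and by about 17 mm for the tall mustard bottle's cap. I therefore relied on the force at each stop, not the pictures, to decide that the dish and divider were fully seated.

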